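# Seat the vial carousel plate on its drive and latch it

## Robot

A 6-joint arm with a two-finger parallel gripper is mounted at the origin on the work surface. World frame = base frame: x ahead of the robot, y to its left, z up, the work surface at z = 0. Lengths are in m, angles in rad, forces in N, time in s.
With the tool pointing down it reaches from about 0.25 to 0.725 m from the base axis. Payload 4 kg.
Tool frame: the origin (TCP) lies midway between the tips of the shut fingers; the grasp point (between the pads) lies 19 mm behind it; z points along the fingers, y is the direction in which the jaws open and shut (so a half turn about z gives the same grasp; the last joint's range is limited). The gripper opens to 85 mm and grips with 20 to 120 N. Pads are 22 mm wide; open, the fingers measure 114 mm over their backs; the gripper's body (76 mm by 85 mm) begins 54 mm behind the grasp point. The pads swing forward as they close: fully open they stand 13 mm farther back than shut.
Start: joints at [0, 0.241, 0.005, 1.335, 0, 1.571], TCP at [0.5, -0, 0.231] pointing down, gripper open.
Joint ranges: [-2.72, 2.72], [-1.05, 1.87], [-1.09, 1.28], [-1.99, 2.15], [-1.42, 1.44], [-3.14, 3.14]. Speed limits (rad/s): [2.79, 2.79, 3.14, 3.14, 3.14, 3.14].

## Interface

Orientations are given as a unit quaternion [x, y, z, w].
In Python, from workcell import monitor, cams, order gives the robot as it stands.
- The arm moves only by the tool send_rows, never from a script. Its argument "moves" is a list of rows, each a list of 4 numbers: the shift along the tool's x, y, z as a fraction of full scale, then the turn about the tool's z as a fraction of full scale. A call has 1 to 20 rows; each row shifts and turns the commanded pose from where the row before left it, along the tool's axes as they then stand; what a row does not reach is not made up. Full scale, the value 1, is 100 cm for a shift and 0.1 rad for a turn. A row lasts 1/10 s, in which the tool goes at most 50 mm and 8.59 degrees, less where a joint would pass 70% of its speed; a pose out of reach is approached as far as the arm can. A call with a number of a shift or a turn outside -1 to 1 is refused whole. A call with a gripper value outside its range is refused whole. "claw" is the gripper's target within -1 to 1 (fully open at 1, half-way at 0, shut at -1), set as the call begins (left out, the last holds). The fingers move at their own pace and stop on an object; the grip force is fixed at half the most. Time passes only in rows, so rows that do not move let the fingers close. It gives the time, the measured TCP pose, the force and the opening at its end, in the units of the state.
- monitor.get_obs(): the state, without advancing time (a new reading comes with each control period).
- cams.camera(name): name is "scene" or "side" or "wrist"; returns (picture, depth): 420x560x3 uint8, blue, green, red; 420x560 float32, m along the optical axis (not along the pixel's ray), 0 where there is no reading.
- cams.camera_info(name): a dict with "intrinsics" (3x3 intrinsics, pixels), "T" (4x4, takes a point from camera to world coordinates); the wrist camera has in their place "mount" (4x4, takes a point from camera to tool coordinates, whose origin is the TCP and whose axes are the flange's). Camera axes: x right, y up, looking along -z (the intrinsics and any distortion apply to the point x, -y, -z); pixel columns grow to the right and rows downward; lengths in m; the calibration is good to about 2 mm. A picture is of the moment at which its call begins: read the wrist's pose just before it. camera_info takes no time and is no camera call.
- order.job_done(): hands the job in, once; it reports no verdict.
The state is a dict: "clock": time; "joint_pos": joint angles; "joint_vel": joint speeds; "tau": joint torques, N m; "eef_pos": TCP position; "tool_rot": TCP orientation; "ft_force": force on the tool from outside, world axes, zero at the start; "ft_torque": the same for the moment, N m; "grip_width": finger opening in m.
Only numpy, scipy, OpenCV 4.12 (cv2) and the standard library are available. Lean on these libraries where they do the work, as an engineer would, in place of code of your own. Each camera call takes 0.05 s, during which the arm holds its last target.

## Task

Fit the loose vial carousel plate onto the carousel drive: lower it over the central shaft and the small drive pin together, gently and without forcing it; if it lands on the pin, turn it a little either way until it drops, so that it sits fully home and flat on the hub. Then swing the hold-down catch over the plate's rim to its stop, let go, and leave everything else on the bench where it stands.

Things in the scene. Friction and masses are not known exactly. Their poses are not given: they have to be found in the camera images.
- plate_collar (a point): Centre of the carousel plate's square grip collar, 32 mm above the plate's underside. The collar, 34 x 34 mm, stands on the plate's centre, its faces square to x and y, its top 54 mm above the underside. A bore of 16 mm goes right through collar and plate. z is up, x points to the plate's pin slot.
- plate: The carousel plate, loose, aluminium, about 0.35 kg: round, 132 mm across, 10 mm thick (11 mm at its rim), twelve shallow dark vial seats round the rim. It lies flat on the bench, collar up. One through slot for the drive pin, 8 mm wide and 13 mm long radially, lies 30 mm from the centre on the +x side. Origin: centre of the underside.
- drive_seat (a point): Centre of the drive's seat, on the shaft's axis: the flat top of a round aluminium hub 80 mm across, 58 mm above the bench. From it rise the steel shaft, 14 mm thick, 45 mm high, tapered over its last 5 mm, and the steel pin, 6 mm thick, 14 mm high, 30 mm from the axis, at an angle within 0.6 rad of +x either way, not measured. z is up.
- drive: The carousel drive, fixed: white housing 180 x 200 mm, top 50 mm above the bench, with hub and catch; same axes as the seat. Its geared hub cannot be turned by hand. A plate that misses the pin rests on the pin's top, round the shaft but 14 mm too high; the pin enters its slot within about 3 degrees of the right turn. Origin under the housing's centre.
- latch (a joint): Hold-down catch: flat steel arm 42 mm long on an upright pivot 84 mm from the shaft on the drive's +y side. 0 rad: clear, arm along the drive's +x; grows clockwise seen from above to its stop at 1.57, arm pointing at the shaft, over the rim. Stays where left; 1 to 2 N at the knob moves it. Its underside is 13 mm above the seat: a plate not fully down blocks it.
- latch_knob (a point): The catch's upright round black knob, 12 mm thick and 32 mm tall (from 78 to 110 mm above the bench), 32 mm from the pivot along the arm. This point is on its axis at mid-height.
- latch_pivot (a point): A point on the catch's upright pivot axis, level with the middle of the knob. The pivot's own top is 78 mm above the bench.
- can_a: Bystander: steel can, 64 mm across, 78 mm tall, open top. Origin under its centre.
- jar: Bystander: small jar with white lid, 38 mm across, 50 mm tall. Origin under its centre.
- forceps: Bystander: steel forceps lying flat, 130 mm long, about 14 mm tall. Origin under the middle; x along it.
- cork_lid: Bystander: flat cork disc, 110 mm across, 22 mm thick. Origin under its centre.
- can_b: Bystander: steel can, 64 mm across, 78 mm tall. Origin under its centre.
- vial_box: Bystander: closed white-lidded card box, 134 mm square, 52 mm tall. Origin under its centre.
- wash_bottle: Bystander: white bottle, 60 mm across, 130 mm tall. Origin under its centre.
Mind the look-alikes: they are no part of the job. What is shaped like the plate but blue or pink is not meant.

How it is judged:
On the way, in this order (a step that is already met when the one before it is completed fails the run):
1. the plate sits fully home on the hub, over shaft and pin (horizontal distance between plate_collar and drive_seat below 0.003 m and z of plate_collar in the frame of drive_seat between 0.029 and 0.0338 m and angle between plate_collar's own z axis and vertical below 0.03 rad), for 0.2 s.
2. the catch is swung over the rim (value of joint latch above 1.35 rad), for 0.2 s.
At the end, for the whole second after the job is handed in: The plate is seated on the hub (collar point 32 mm above the seat to within 1.8 mm, within 3 mm of the shaft's axis, tilt under 0.03 rad), at rest and let go, and the catch is swung past 1.35 rad over its rim (all of step 1 and value of joint latch above 1.35 rad and linear speed of plate below 0.01 m/s and contact force between the fingers and plate below 0.1 N); the robot touches nothing.
It fails at once if the plate is forced: pressed on the drive, its shaft or its pin with more than 40 N (contact force between plate and drive above 40 N).
It fails at once if another thing on the bench is pushed more than 30 mm or knocked over (distance of any of can_a, jar, forceps, cork_lid, can_b, vial_box, wash_bottle from where it was at the start of the episode above 0.03 m or angle between any of can_a, jar, cork_lid, can_b, vial_box, wash_bottle's own z axis and vertical above 0.5 rad).
It also fails if it takes over 72 s, if anything falls off the work surface, if the arm or the gripper's body presses on something with over 40 N, if the wrist force passes 120 N, or if a joint passes its speed limit or range.

## Working session

There is one attempt and no reset: what is moved stays moved. The work goes in short steps, Python scripts to look and compute and a tool call to move; the robot and the scene stay as the last step left them, time stands still between calls to the robot, and variables do not carry over. Pictures are saved under pics/ and viewed, and the job is handed in when it is done.

Besides the shell and the picture viewer there is one more tool, called in YAML: its name, and indented under it one key for each argument. send_rows: Moves the arm, as the interface text tells. Its arguments: {"type":"object","properties":{"moves":{"type":"array","items":{"type":"array","items":{"type":"number","minimum":-1,"maximum":1}}},"claw":{"type":"number"}},"required":["moves"]}

```bash
mkdir -p pics; ls
cat > h.py <<'E'
import numpy as np, cv2
from workcell import monitor, cams, order
from scipy.spatial.transform import Rotation as R
def T_of(name,obs=None):
    i=cams.camera_info(name); K=np.array(i["intrinsics"])
    if "T" in i: return K,np.array(i["T"]),i
    o=obs or monitor.get_obs(); M=np.eye(4); M[:3,:3]=R.from_quat(o["tool_rot"]).as_matrix(); M[:3,3]=o["eef_pos"]
    return K,M@np.array(i["mount"]),i
def ray(K,T,u,v):
    d=np.array([(u-K[0,2])/K[0,0],-(v-K[1,2])/K[1,1],-1.0]); return T[:3,3],T[:3,:3]@d
def onplane(K,T,u,v,z):
    o,d=ray(K,T,u,v); return o+d*(z-o[2])/d[2]
def proj(K,T,p):
    q=T[:3,:3].T@(np.asarray(p)-T[:3,3]); return np.array([K[0,0]*q[0]/-q[2]+K[0,2],K[1,1]*-q[1]/-q[2]+K[1,2]])
def cloud(K,T,D):
    v,u=np.mgrid[:D.shape[0],:D.shape[1]]
    c=np.stack([(u-K[0,2])/K[0,0]*D,-(v-K[1,2])/K[1,1]*D,-D],-1)
    return c@T[:3,:3].T+T[:3,3]
def grab(name,tag):
    o=monitor.get_obs(); K,T,i=T_of(name,o); P,D=cams.camera(name)
    cv2.imwrite(f"pics/{tag}.png",P); np.savez(f"pics/{tag}.npz",P=P,D=D,K=K,T=T)
    return P,D,K,T
E
python3 - <<'E'
from h import *
print(monitor.get_obs())
for n in ["scene","side","wrist"]:
    P,D,K,T=grab(n,n+"0"); print(n,cams.camera_info(n))
E
```

```text
pics
{'clock': 0.0, 'joint_pos': array([-9.96683368e-06,  2.41418828e-01,  3.72257959e-03,  1.33519805e+00,
        2.87915934e-05,  1.57078841e+00]), 'joint_vel': array([ 4.04122810e-05,  7.65937603e-04,  2.05937535e-03,  6.88314810e-04,
       -6.38574056e-04,  2.08042245e-04]), 'tau': array([ 5.50268451e-04, -3.72315860e+01,  2.52406776e+01,  1.67737965e-02,
        2.29149265e-05,  1.14679995e-05]), 'eef_pos': array([4.99367479e-01, 3.76113599e-06, 2.30409409e-01]), 'tool_rot': array([ 0.70710713,  0.70710566, -0.00073156, -0.00075193]), 'ft_force': array([0.30750735, 0.80276476, 0.98411946]), 'ft_torque': array([-0.018084  ,  0.00393763, -0.0127731 ]), 'grip_width': 0.08526682673200096}
scene {'intrinsics': array([[442.75946105,   0.        , 280.9907182 ],
       [  0.        , 442.75946105, 211.95748556],
       [  0.        ,   0.        ,   1.        ]]), 'T': array([[-0.55416359, -0.68631372,  0.47103735,  1.20741593],
       [ 0.83228831, -0.44725093,  0.32750997,  0.58376681],
       [-0.01410269,  0.57353298,  0.81906107,  1.2808785 ],
       [ 0.        ,  0.        ,  
[... 280 characters left out ...]
60032066,  0.42828939, -0.67541343, -0.66371023],
       [ 0.02268335,  0.85329922,  0.52092792,  0.68580124],
       [ 0.        ,  0.        ,  0.        ,  1.        ]])}
wrist {'intrinsics': array([[328.62941497,   0.        , 284.892298  ],
       [  0.        , 328.62941497, 209.82514531],
       [  0.        ,   0.        ,   1.        ]]), 'mount': array([[ 1.04507332e-03,  9.63386806e-01,  2.68113354e-01,
         6.74351154e-02],
       [ 9.99999208e-01, -1.19492411e-03,  3.95734247e-04,
        -1.10779521e-03],
       [ 7.01620264e-04,  2.68112728e-01, -9.63387291e-01,
        -1.42202623e-01],
       [ 0.00000000e+00,  0.00000000e+00,  0.00000000e+00,
         1.00000000e+00]])}
```

View pics/scene0.png

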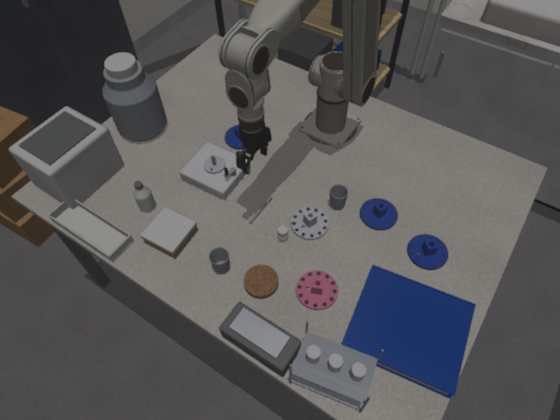

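View pics/side0.png

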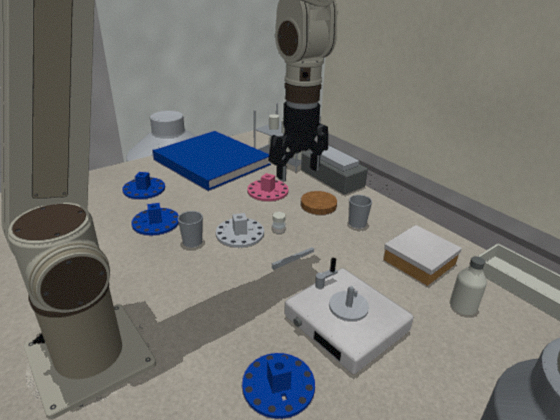

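View pics/wrist0.png

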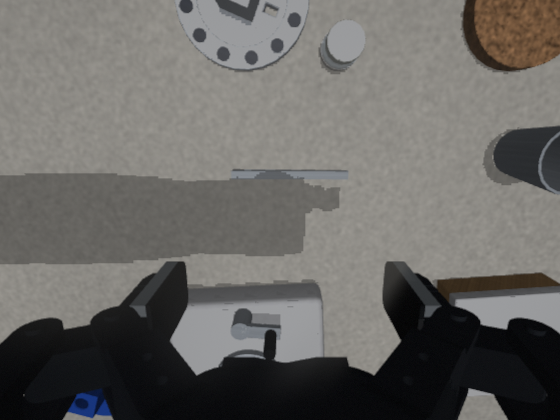

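Run:
```python
from h import *
for n,pts in {"scene":[("plate",310,222),("hub",213,163),("can",338,190),("jar",283,232),("forc",260,208),("pink",317,290),("box",170,230),("canb",220,260),("blue",238,137),("cork",261,280)],"side":[("plate",240,232),("hub",349,303),("knob",333,265),("can",191,225),("jar",279,222),("forc",293,258)]}.items():
    z=np.load(f"pics/{n}0.npz"); C=cloud(z["K"],z["T"],z["D"])
    for nm,u,v in pts: print(n,nm,C[v,u].round(3))
    X=C.reshape(-1,3)
    # top of housing
    print(n)
    C2=C
    m=(abs(C[...,2]-0.05)<0.003)&(C[...,0]>.2)&(C[...,0]<.7)&(C[...,1]>-.4)&(C[...,1]<0.05)
    p=C[m][:,:2].astype(np.float32); 
    P=z["P"]; 
    lab,k=cv2.connectedComponents(m.astype(np.uint8)) if 0 else (0,0)
    nn,L,st,ce=cv2.connectedComponentsWithStats(m.astype(np.uint8))
    for j in np.argsort(-st[1:,4])[:2]+1:
        q=C[L==j][:,:2].astype(np.float32); print(st[j],cv2.minAreaRect(q))
```

```text
scene plate [0.472 0.191 0.035]
scene hub [ 0.46  -0.233  0.062]
scene can [0.307 0.205 0.043]
scene jar [0.562 0.141 0.048]
scene forc [0.503 0.005 0.011]
scene pink [0.673 0.339 0.035]
scene box [ 0.765 -0.17   0.06 ]
scene canb [0.741 0.011 0.   ]
scene blue [ 0.274 -0.263  0.02 ]
scene cork [0.733 0.171 0.018]
scene
[179 141  63  52 937] ((0.46178776025772095, -0.23013758659362793), (0.18112054467201233, 0.20007556676864624), 2.7674784660339355)
[184 216  13   8  22] ((0.6927554607391357, -0.14812996983528137), (0.00872351136058569, 0.05065326765179634), 2.079962730407715)
side plate [0.449 0.165 0.015]
side hub [ 0.451 -0.236  0.068]
side knob [ 0.481 -0.153  0.097]
side can [0.321 0.191 0.072]
side jar [0.545 0.121 0.035]
side forc [0.507 0.01  0.   ]
side
[ 287  269  126   92 4562] ((0.4546225368976593, -0.2309843897819519), (0.1775544136762619, 0.19618991017341614), 3.0122549533843994)
[385 242  48  29 192] ((0.6923907399177551, -0.1912621557712555), (0.01507565751671791, 0.13158023357391357), 0.08758813887834549)
```

send_rows:
  moves:
    - [-0.045, -0.005, 0, 0]
    - [-0.045, -0.005, 0, 0]
    - [-0.045, -0.005, 0, 0]
    - [-0.045, -0.005, 0, 0]
    - [-0.045, -0.005, 0, 0]
    - [-0.045, -0.005, 0, 0]
    - [-0.03, -0.01, 0, 0]
    - [0, 0, 0, 0]
    - [0, 0, 0, 0]
    - [0, 0, 0, 0]

```text
clock: 1.15
eef_pos: [0.46, -0.2991, 0.2311]
tool_rot: [0.707, 0.707, 0.0, -0.0]
ft_force: [-0.6, 0.8, 0.5]
grip_width: 0.0853
```

Run:
```python
from h import *
P,D,K,T=grab("wrist","w1"); print(T)
cv2.imwrite("pics/w1b.png",cv2.resize(P[:300,100:480],None,fx=2,fy=2,interpolation=cv2.INTER_CUBIC))
```

```text
[[ 9.99997589e-01 -2.09759646e-03  6.49439912e-04  4.58942935e-01]
 [ 1.84757747e-03  9.63589070e-01  2.67381172e-01 -2.31799562e-01]
 [-1.18665100e-03 -2.67379328e-01  9.63590622e-01  3.73317354e-01]
 [ 0.00000000e+00  0.00000000e+00  0.00000000e+00  1.00000000e+00]]
```

View pics/w1b.png

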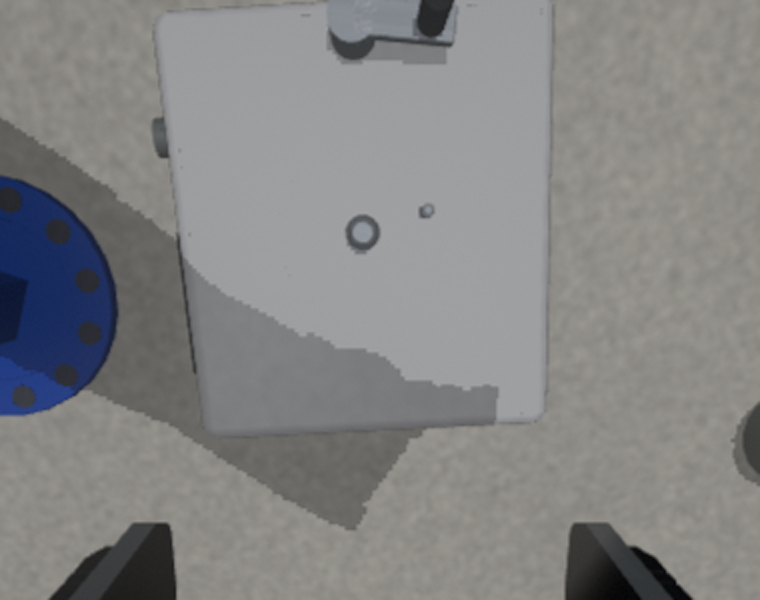

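Run:
```python
from h import *
z=np.load("pics/w1.npz");P=z["P"]
cv2.imwrite("pics/w1c.png",cv2.resize(P[0:140,255:335],None,fx=9.9,fy=9.9,interpolation=cv2.INTER_NEAREST)[790:1386])
cv2.imwrite("pics/w1d.png",cv2.resize(P[0:40,240:340],None,fx=8,fy=8,interpolation=cv2.INTER_NEAREST))
C=cloud(z["K"],z["T"],z["D"]);print(C[115,281],C[105,313],C[130,300],C[3,315],C[5,276])
```

```text
[ 0.45552573 -0.22902431  0.10181105] [ 0.48306489 -0.22030182  0.07284184] [ 0.47268132 -0.24198923  0.05797882] [ 0.47986767 -0.15261843  0.10909741] [ 0.45131952 -0.14427011  0.0763708 ]
```

View pics/w1c.png

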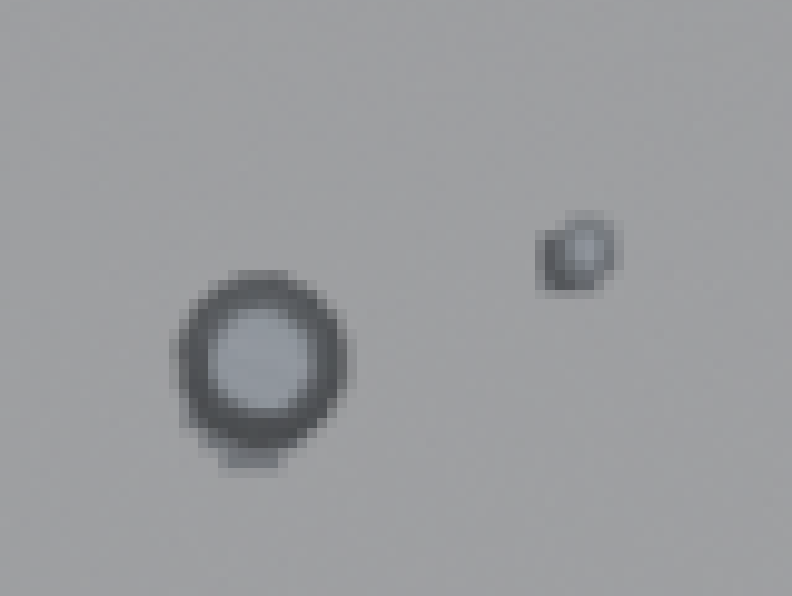

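View pics/w1d.png

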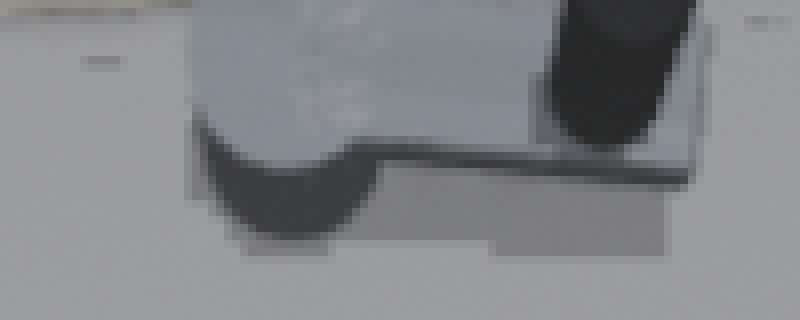

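Run:
```python
from h import *
z=np.load("pics/w1.npz");K,T=z["K"],z["T"]
s=onplane(K,T,281.0,115.66,.103);p=onplane(K,T,313.75,104.5,.072);d=p-s
print(s,p,np.hypot(*d[:2]),np.degrees(np.arctan2(d[1],d[0])))
for u,v in [(276,10)]: print("pivot",onplane(K,T,u,v,.078))
C=cloud(K,T,z["D"]);m=(abs(C[...,2]-.05)<.004);nn,L,st,ce=cv2.connectedComponentsWithStats(m.astype(np.uint8))
j=np.argmax(st[1:,4])+1;print(cv2.minAreaRect(C[L==j][:,:2].astype(np.float32)))
```

```text
[ 0.45554003 -0.22953794  0.103     ] [ 0.48377742 -0.21985194  0.072     ] 0.02985244976041044 18.933024122021028
pivot [ 0.45134233 -0.14828049  0.078     ]
((0.4550340473651886, -0.22931669652462006), (0.17670276761054993, 0.1963256597518921), 3.159670352935791)
```

send_rows:
  moves:
    - [0.045, 0, 0, 0]
    - [0.045, 0, 0, 0]
    - [0.045, 0, 0, 0]
    - [0.045, 0, 0, 0]
    - [0.045, 0, 0, 0]
    - [0.045, 0, 0, 0]
    - [0.045, 0, 0, 0]
    - [0.045, 0, 0, 0]
    - [0.045, 0, 0, 0]
    - [0, 0, 0, 0]
    - [0, 0, 0, 0]
    - [0, 0, 0, 0]

```text
clock: 2.4
eef_pos: [0.4596, 0.105, 0.2314]
tool_rot: [0.707, 0.707, -0.0, 0.0]
ft_force: [0.3, -0.1, 0.2]
grip_width: 0.0858
```

Run:
```python
from h import *
P,D,K,T=grab("wrist","w2")
cv2.imwrite("pics/w2b.png",cv2.resize(P[:260,140:440],None,fx=2.3,fy=2.3,interpolation=cv2.INTER_CUBIC))
```

```text
(no output)
```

View pics/w2b.png

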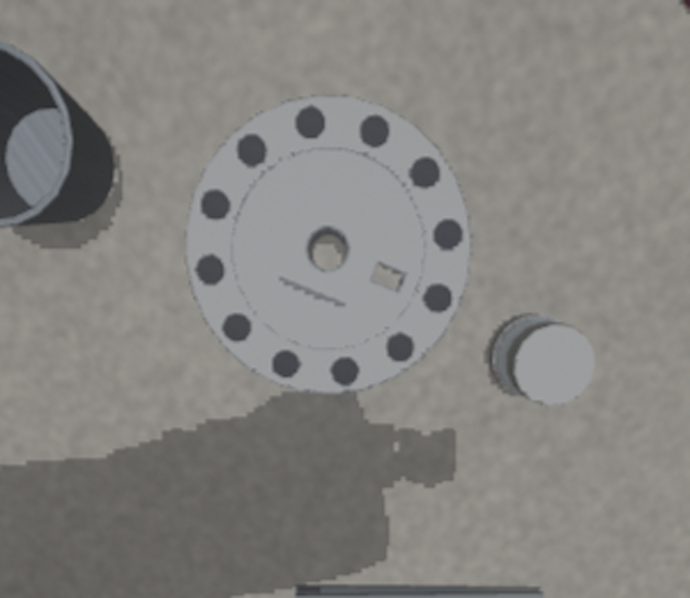

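Run:
```python
from h import *
z=np.load("pics/w2.npz");P,D,K,T=[z[k] for k in "PDKT"]
g=P.max(axis=2)
m=(g<100).astype(np.uint8)
nn,L,st,ce=cv2.connectedComponentsWithStats(m)
pts=[]
for j in range(1,nn):
    u,v=ce[j]
    if 40<st[j,4]<250 and 215<u<350 and 35<v<175:
        w=onplane(K,T,u,v,.011); print(st[j,4],ce[j].round(1),w.round(4)); pts.append(w[:2])
C=cloud(K,T,D)
c,r=cv2.minEnclosingCircle(np.array(pts,np.float32)); print("seats",c,r)
m=((abs(C[...,2]-.011)<.004)).astype(np.uint8);m[:,:210]=0;m[:,350:]=0;m[:38]=0;m[175:]=0
nn,L,st,ce=cv2.connectedComponentsWithStats(m);j=np.argmax(st[1:,4])+1
cn=max(cv2.findContours((L==j).astype(np.uint8),cv2.RETR_EXTERNAL,cv2.CHAIN_APPROX_NONE)[0],key=len)[:,0]
w=np.array([onplane(K,T,u,v,.011)[:2] for u,v in cn],np.float32);print("rim",cv2.fitEllipse(w))
# collar top
m=(abs(C[...,2]-.054)<.004).astype(np.uint8);m[:,:235]=0;m[:,330:]=0;m[:50]=0;m[175:]=0
q=C[m>0][:,:2].astype(np.float32);print("collar",len(q),cv2.minAreaRect(q),q.mean(0))
cv2.imwrite("pics/w2c.png",cv2.resize(P[80:140,260:335],None,fx=10,fy=10,interpolation=cv2.INTER_CUBIC))
```

```text
126 [274.5  53. ] [0.4476 0.236  0.011 ]
121 [302.5  56.7] [0.4759 0.2326 0.011 ]
121 [249.  65.] [0.4215 0.2247 0.011 ]
119 [324.5  74.7] [0.4987 0.2156 0.011 ]
114 [233.2  88.6] [0.4044 0.202  0.011 ]
115 [334.4 101.4] [0.5101 0.1895 0.011 ]
68 [281.1 103.4] [0.4541 0.1875 0.011 ]
109 [231.  116.8] [0.4009 0.1738 0.011 ]
107 [329.9 129.2] [0.5064 0.1613 0.011 ]
104 [242.6 141.9] [0.4124 0.1477 0.011 ]
99 [313.5 150.7] [0.4895 0.1384 0.011 ]
97 [263.8 158. ] [0.4351 0.1304 0.011 ]
101 [289.5 160.9] [0.4634 0.1272 0.011 ]
seats (0.4555013179779053, 0.18165069818496704) 0.05522396042943001
rim ((0.45506998896598816, 0.1819252371788025), (0.12947237491607666, 0.12965621054172516), 169.76278686523438)
collar 1159 ((0.45514875650405884, 0.18195469677448273), (0.03408464789390564, 0.03402790427207947), 68.2159423828125) [0.45509475 0.18218328]
```

View pics/w2c.png

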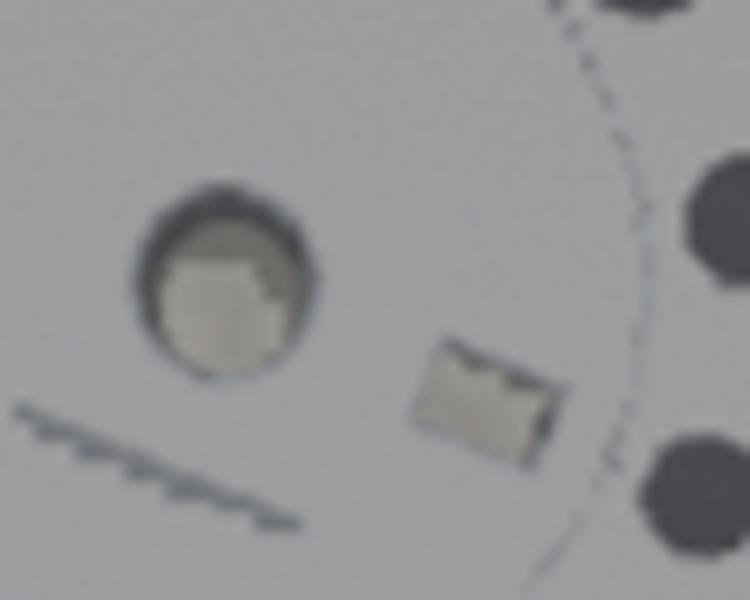

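send_rows:
  moves:
    - [0, 0, 0, 0.955]
    - [0, 0, 0, 0.955]
    - [0, 0, 0, 0.955]
    - [0, 0, 0, 0.955]
    - [0.035, -0.016, 0, 0]
    - [0.035, -0.017, 0, 0]
    - [0, 0, 0.03, 0]
    - [0, 0, 0.03, 0]
    - [0, 0, 0, 0]
    - [0, 0, 0, 0]
    - [0, 0, 0, 0]

```text
clock: 3.55
eef_pos: [0.4568, 0.1818, 0.173]
tool_rot: [0.829, 0.559, 0.001, 0.0]
ft_force: [0.2, -0.3, -0.4]
grip_width: 0.0857
```

Run:
```python
from h import *
z=np.load("pics/w2.npz");K,T=z["K"],z["T"]
s=onplane(K,T,308.5,119.9,.010);d=s[:2]-[.4552,.1818];print(s,np.hypot(*d),np.degrees(np.arctan2(d[1],d[0])))
o=monitor.get_obs();print(o["eef_pos"],R.from_quat(o["tool_rot"]).as_matrix().round(4),o["joint_pos"])
P,D,K,T=grab("wrist","w3");cv2.imwrite("pics/w3b.png",P)
```

```text
[0.48337106 0.17079581 0.01      ] 0.030244019578410018 -21.33663733325999
[0.45675828 0.18180726 0.17300374] [[ 0.3744  0.9273  0.0026]
 [ 0.9273 -0.3744  0.001 ]
 [ 0.0019  0.002  -1.    ]] [ 3.78823341e-01  2.55998785e-01 -1.30210301e-01  1.18182692e+00
 -1.50524150e-05  2.33336975e+00]
```

View pics/w3b.png

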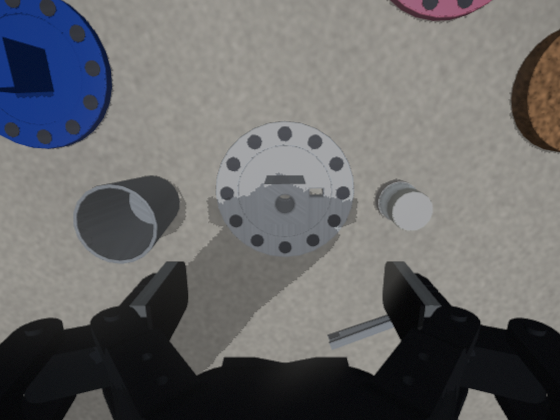

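send_rows:
  moves:
    - [-0.0005, -0.0015, 0.035, 0]
    - [0, 0, 0.035, 0]
    - [0, 0, 0.035, 0]
    - [0, 0, 0.03, 0]
    - [0, 0, 0.012, 0]
    - [0, 0, 0.01, 0]
    - [0, 0, 0, 0]
    - [0, 0, 0, 0]
    - [0, 0, 0, 0]

```text
clock: 4.5
eef_pos: [0.4552, 0.1829, 0.0158]
tool_rot: [0.828, 0.56, 0.001, 0.0]
ft_force: [-0.0, -0.3, -0.1]
grip_width: 0.0854
```

Run:
```python
from h import *
o=monitor.get_obs();print(o["eef_pos"],o["ft_force"])
P,D,K,T=grab("wrist","w4")
```

```text
[0.45522305 0.18285735 0.01575614] [-0.01971401 -0.28062013 -0.14097194]
```

View pics/w4.png

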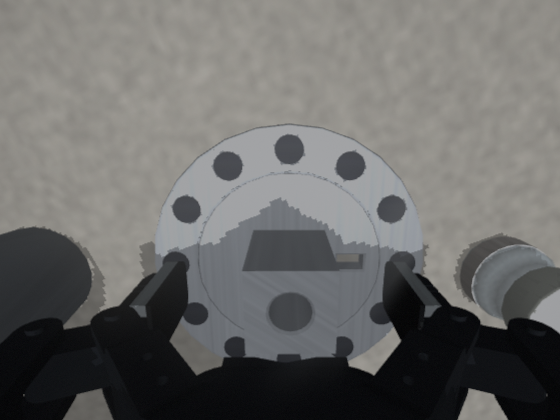

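Run:
```python
from h import *
z=np.load("pics/w4.npz");P,D,K,T=[z[k] for k in "PDKT"]
m=(P.max(axis=2)<75).astype(np.uint8);m[:285]=0;m[340:]=0;m[:,255:256]=0;m[:,:255]=0;m[:,325:]=0
nn,L,st,ce=cv2.connectedComponentsWithStats(m)
for j in range(1,nn):
    if st[j,4]>100: 
        x,y,w,h,_=st[j];print(st[j],ce[j],onplane(K,T,x+w/2-.5,y+h/2-.5,.054),onplane(K,T,*ce[j],.054))
```

```text
[ 269  294   43   37 1114] [289.52782765 311.70466786] [0.45601464 0.18240874 0.054     ] [0.45590148 0.18258404 0.054     ]
```

send_rows:
  moves:
    - [0, 0, 0, 0]
    - [0, 0, 0, 0]
    - [0, 0, 0, 0]
    - [0, 0, 0, 0]
    - [0, 0, 0, 0]
    - [0, 0, 0, 0]
    - [0, 0, 0, 0]
    - [0, 0, 0, 0]
    - [0, 0, 0, 0]
    - [0, 0, 0, 0]
    - [0, 0, 0, 0]
    - [0, 0, 0, 0]
  claw: -1

```text
clock: 5.75
eef_pos: [0.4548, 0.1824, 0.0148]
tool_rot: [0.829, 0.56, 0.001, 0.0]
ft_force: [1.6, -1.3, 5.7]
grip_width: 0.0336
```

Gripped at 33.6 mm. Lift, and look at the result.

send_rows:
  moves:
    - [0, 0, -0.01, 0]
    - [0, 0, -0.02, 0]
    - [0, 0, -0.035, 0]
    - [0, 0, -0.04, 0]
    - [0, 0, -0.04, 0]
    - [0, 0, -0.04, 0]
    - [0, 0, 0, 0]
    - [0, 0, 0, 0]
    - [0, 0, 0, 0]
    - [0, 0, 0, 0]

```text
clock: 6.75
eef_pos: [0.4522, 0.1818, 0.197]
tool_rot: [0.828, 0.56, -0.003, -0.001]
ft_force: [-0.7, -0.8, -3.0]
grip_width: 0.0334
```

Run:
```python
from h import *
o=monitor.get_obs();print(o["eef_pos"],o["ft_force"],o["ft_torque"],R.from_quat(o["tool_rot"]).as_matrix().round(4))
P,D,K,T=grab("wrist","w5")
P,D,K,T=grab("side","s5")
```

```text
[0.45216345 0.18176258 0.19698327] [-0.69116586 -0.78063795 -3.02199484] [-0.01316871  0.01840568 -0.00307833] [[ 0.3727  0.9279 -0.005 ]
 [ 0.9279 -0.3727 -0.0018]
 [-0.0035 -0.004  -1.    ]]
```

View pics/w5.png

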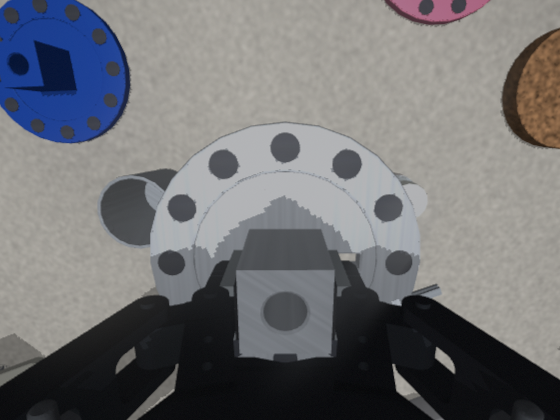

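View pics/s5.png

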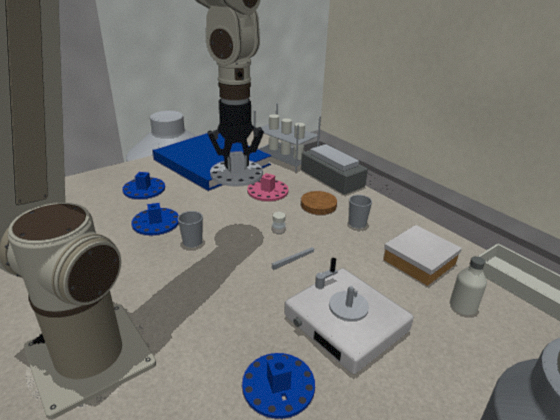

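Run:
```python
from h import *
z=np.load("pics/w5.npz");P,D,K,T=[z[k] for k in "PDKT"]
C=cloud(K,T,D)
m=(P.max(axis=2)<80).astype(np.uint8);m[:285]=0;m[337:]=0;m[:,:250]=0;m[:,320:]=0
nn,L,st,ce=cv2.connectedComponentsWithStats(m)
o=monitor.get_obs();Rt=R.from_quat(o["tool_rot"]).as_matrix()
for zz in [.0392]:
  for j in range(1,nn):
    if st[j,4]>300:
        x,y,w,h,_=st[j];p=onplane(K,T,x+w/2-.5,y+h/2-.5,o["eef_pos"][2]+zz);print(st[j],ce[j],p,(p-o["eef_pos"])@Rt)
print("collar top z",C[300,255],C[300,315],C[345,285], "rim",C[150,240],C[135,285],C[150,320],"side",C[263,200],C[262,385])
print(o["eef_pos"],Rt.round(4),o["joint_pos"])
```

```text
collar top z [0.44356633 0.19068835 0.23549602] [0.46341913 0.18319385 0.23609687] [0.44657858 0.16957359 0.23581129] rim [0.45297992 0.23920636 0.19310284] [0.47366474 0.2377554  0.19135943] [0.48560461 0.2260878  0.19241202] side [0.41201425 0.19621269 0.19075687] [0.49629602 0.16422336 0.19271483]
[0.45278372 0.18193569 0.19754912] [[ 0.3727  0.9279 -0.0037]
 [ 0.9279 -0.3727 -0.0014]
 [-0.0026 -0.0029 -1.    ]] [ 3.82013913e-01  2.37733424e-01 -8.80251745e-02  1.24893702e+00
  9.15011448e-05  2.33477229e+00]
```

Run:
```python
from h import *
z=np.load("pics/w5.npz");P,D,K,T=[z[k] for k in "PDKT"]
print(P[312,250:320:5].max(1))
g=P.max(axis=2);m=(g<(int(g[312,285])+int(g[312,252]))//2).astype(np.uint8);m[:288]=0;m[336:]=0;m[:,:258]=0;m[:,312:]=0
nn,L,st,ce=cv2.connectedComponentsWithStats(m)
Tt=T@np.linalg.inv(np.array(cams.camera_info("wrist")["mount"]));Rt=Tt[:3,:3];e=Tt[:3,3]
for j in range(1,nn):
    if st[j,4]>300:
        x,y,w,h,_=st[j]
        p=onplane(K,T,x+w/2-.5,y+h/2-.5,e[2]+.0392);print(st[j],ce[j],p,(p-e)@Rt)
```

```text
[128 128 121  74  79  81  81  80  81  82  78  75 119 131]
[ 263  292   45   39 1381] [284.78711079 310.93772629] [0.45197532 0.18304938 0.2361816 ] [ 0.00098544 -0.00081096 -0.0392008 ]
```

send_rows:
  moves:
    - [0, 0, 0, -0.89]
    - [0, 0, 0, -0.89]
    - [0, 0, 0, -0.89]
    - [0, 0, 0, -0.89]
    - [0, 0, 0, -0.89]
    - [0, 0, 0, -0.89]
    - [0, 0, 0, -0.89]
    - [0, 0, 0, -0.89]
    - [0, 0, 0, 0]
    - [0, 0, 0, 0]

```text
clock: 7.85
eef_pos: [0.4536, 0.1822, 0.1987]
tool_rot: [0.582, 0.813, -0.001, -0.0]
ft_force: [0.8, 0.1, -3.3]
grip_width: 0.0335
```

send_rows:
  moves:
    - [-0.02, -0.007, 0, 0]
    - [-0.036, -0.012, 0, 0]
    - [-0.039, -0.013, 0, 0]
    - [-0.039, -0.013, 0, 0]
    - [-0.039, -0.013, 0, 0]
    - [-0.039, -0.013, 0, 0]
    - [-0.039, -0.013, 0, 0]
    - [-0.039, -0.013, 0, 0]
    - [-0.039, -0.013, 0, 0]
    - [-0.036, -0.012, 0, 0]
    - [-0.02, -0.006, 0, 0]
    - [-0.006, -0.002, 0, 0]
    - [0, 0, 0, 0]
    - [0, 0, 0, 0]
    - [0, 0, 0, 0]
    - [0, 0, 0, 0]
    - [0, 0, 0, 0]
    - [0, 0, 0, 0]

```text
clock: 9.65
eef_pos: [0.4577, -0.2292, 0.1994]
tool_rot: [0.581, 0.814, 0.0, 0.0]
ft_force: [0.8, 0.3, -3.8]
grip_width: 0.0333
```

```bash
cat > st.py <<'E'
from h import *
o=monitor.get_obs();M=R.from_quat(o["tool_rot"]).as_matrix()
print("t",o["clock"],"pos",o["eef_pos"].round(4),"yaw",np.degrees(np.arctan2(M[1,1],M[0,1])).round(2),"zax",M[:,2].round(4),"F",o["ft_force"].round(2),"M",o["ft_torque"].round(3),"q",o["joint_pos"].round(2),"g",o["grip_width"])
d=np.array([.4566,-.2302,0])-o["eef_pos"]; print("need tool xy",(d@M)[:2].round(4))
E
python3 st.py
```

```text
t 9.65 pos [ 0.4577 -0.2292  0.1994] yaw 18.96 zax [ 2.e-04 -1.e-04 -1.e+00] F [ 0.78  0.34 -3.78] M [-0.024  0.006  0.002] q [-0.46  0.28 -0.03  1.26  0.    0.78] g 0.03334794610836467
need tool xy [-0.0006 -0.0014]
```

send_rows:
  moves:
    - [-0.0006, -0.0014, 0, 0]
    - [0, 0, 0.02, 0]
    - [0, 0, 0.025, 0]
    - [0, 0, 0.02, 0]
    - [0, 0, 0.008, 0]
    - [0, 0, 0, 0]
    - [0, 0, 0, 0]
    - [0, 0, 0, 0]
    - [0, 0, 0, 0]
    - [0, 0, 0, 0]
    - [0, 0, 0, 0]

```text
clock: 10.75
eef_pos: [0.4567, -0.2308, 0.1267]
tool_rot: [0.581, 0.814, 0.0, 0.0]
ft_force: [-0.5, 0.4, -3.0]
grip_width: 0.0332
```

```bash
python3 st.py
python3 - <<'E'
from h import *
P,D,K,T=grab("side","s6")
cv2.imwrite("pics/s6b.png",cv2.resize(P[200:380,270:430],None,fx=3.3,fy=3.3,interpolation=cv2.INTER_CUBIC))
P,D,K,T=grab("wrist","w6")
E
```

```text
t 10.75 pos [ 0.4567 -0.2308  0.1267] yaw 18.91 zax [ 7.e-04 -4.e-04 -1.e+00] F [-0.5   0.35 -3.  ] M [-0.066 -0.    -0.015] q [-0.47  0.33 -0.15  1.09 -0.    0.77] g 0.033206728248304125
need tool xy [0.0007 0.    ]
```

View pics/s6b.png

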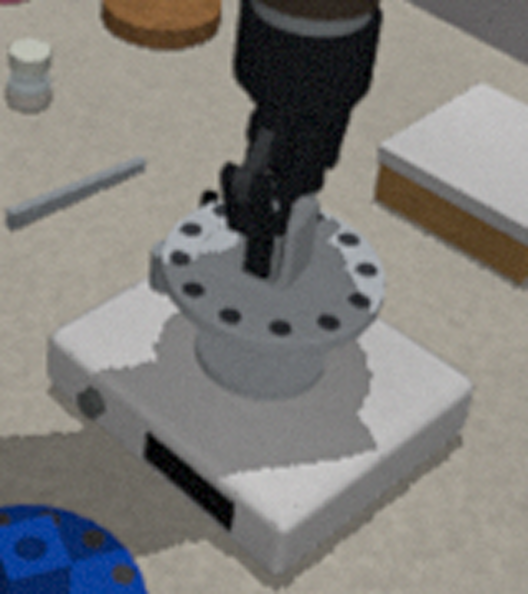

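View pics/w6.png

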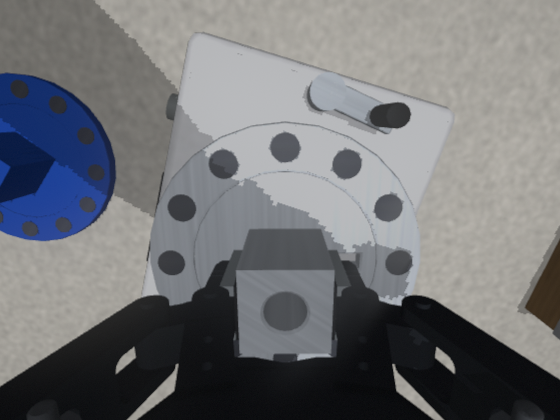

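send_rows:
  moves:
    - [0.0007, 0, 0.003, 0]
    - [0, 0, 0.003, 0]
    - [0, 0, 0.002, 0]
    - [0, 0, 0.002, 0]
    - [0, 0, 0, 0]
    - [0, 0, 0, 0]

```text
clock: 11.45
eef_pos: [0.4562, -0.23, 0.1162]
tool_rot: [0.581, 0.814, -0.0, -0.0]
ft_force: [0.1, 0.2, -4.0]
grip_width: 0.0335
```

send_rows:
  moves:
    - [0, 0, 0.001, 0]
    - [0, 0, 0.001, 0]
    - [0, 0, 0.001, 0]
    - [0, 0, 0, 0]

```text
clock: 11.85
eef_pos: [0.4561, -0.23, 0.1131]
tool_rot: [0.581, 0.814, -0.0, -0.0]
ft_force: [-0.1, -0.3, -3.5]
grip_width: 0.0334
```

send_rows:
  moves:
    - [0, 0, 0.001, 0]
    - [0, 0, 0.001, 0]
    - [0, 0, 0.001, 0]
    - [0, 0, 0, 0]

```text
clock: 12.25
eef_pos: [0.4561, -0.23, 0.1101]
tool_rot: [0.581, 0.814, -0.0, -0.0]
ft_force: [-0.3, -0.2, -4.2]
grip_width: 0.0333
```

send_rows:
  moves:
    - [0, 0, 0.002, 0]
    - [0, 0, 0.002, 0]
    - [0, 0, 0.002, 0]
    - [0, 0, 0.002, 0]
    - [0, 0, 0, 0]

```text
clock: 12.75
eef_pos: [0.456, -0.2299, 0.1019]
tool_rot: [0.581, 0.814, -0.0, -0.0]
ft_force: [-0.6, -0.3, -3.8]
grip_width: 0.0331
```

send_rows:
  moves:
    - [0, 0, 0.002, 0]
    - [0, 0, 0.002, 0]
    - [0, 0, 0.002, 0]
    - [0, 0, 0.002, 0]
    - [0, 0, 0.002, 0]
    - [0, 0, 0.002, 0]
    - [0, 0, 0, 0]

```text
clock: 13.45
eef_pos: [0.4561, -0.2299, 0.0899]
tool_rot: [0.581, 0.814, -0.0, -0.0]
ft_force: [1.2, -0.5, -4.3]
grip_width: 0.0331
```

Now past the pin, 1 mm at a time.

send_rows:
  moves:
    - [0, 0, 0.001, 0]
    - [0, 0, 0.001, 0]
    - [0, 0, 0.001, 0]
    - [0, 0, 0, 0]
    - [0, 0, 0, 0]

```text
clock: 13.95
eef_pos: [0.4562, -0.23, 0.0873]
tool_rot: [0.581, 0.814, -0.0, -0.0]
ft_force: [1.1, -0.4, -3.7]
grip_width: 0.0333
```

send_rows:
  moves:
    - [0, 0, 0.001, 0]
    - [0, 0, 0.001, 0]
    - [0, 0, 0, 0]
    - [0, 0, 0, 0]

```text
clock: 14.35
eef_pos: [0.4562, -0.23, 0.0853]
tool_rot: [0.581, 0.814, -0.0, -0.0]
ft_force: [0.6, 0.2, -3.7]
grip_width: 0.0335
```

send_rows:
  moves:
    - [0, 0, 0.001, 0]
    - [0, 0, 0.001, 0]
    - [0, 0, 0, 0]
    - [0, 0, 0, 0]

```text
clock: 14.75
eef_pos: [0.4562, -0.23, 0.0833]
tool_rot: [0.581, 0.814, 0.0, -0.0]
ft_force: [0.0, 0.2, -3.4]
grip_width: 0.0334
```

send_rows:
  moves:
    - [0, 0, 0.001, 0]
    - [0, 0, 0.001, 0]
    - [0, 0, 0, 0]
    - [0, 0, 0, 0]

```text
clock: 15.15
eef_pos: [0.4562, -0.23, 0.0812]
tool_rot: [0.581, 0.814, -0.0, -0.0]
ft_force: [-0.7, -0.3, -3.6]
grip_width: 0.0331
```

send_rows:
  moves:
    - [0, 0, 0.001, 0]
    - [0, 0, 0.001, 0]
    - [0, 0, 0.001, 0]
    - [0, 0, 0.001, 0]
    - [0, 0, 0.001, 0]
    - [0, 0, 0.001, 0]
    - [0, 0, 0, 0]
    - [0, 0, 0, 0]

```text
clock: 15.95
eef_pos: [0.4562, -0.23, 0.0753]
tool_rot: [0.581, 0.814, 0.0, -0.0]
ft_force: [0.3, 0.2, -3.9]
grip_width: 0.0334
```

send_rows:
  moves:
    - [0, 0, 0.001, 0]
    - [0, 0, 0.0005, 0]
    - [0, 0, 0, 0]
    - [0, 0, 0, 0]

```text
clock: 16.35
eef_pos: [0.4562, -0.23, 0.0738]
tool_rot: [0.581, 0.814, -0.0, -0.0]
ft_force: [-0.2, -0.2, -3.9]
grip_width: 0.0333
```

send_rows:
  moves:
    - [0, 0, 0.0005, 0]
    - [0, 0, 0.0005, 0]
    - [0, 0, 0, 0]
    - [0, 0, 0, 0]

```text
clock: 16.75
eef_pos: [0.4563, -0.2301, 0.0729]
tool_rot: [0.581, 0.814, 0.0, 0.0]
ft_force: [-0.6, 0.3, -3.2]
grip_width: 0.0336
```

send_rows:
  moves:
    - [0, 0, 0.0005, 0]
    - [0, 0, 0.0005, 0]
    - [0, 0, 0, 0]
    - [0, 0, 0, 0]

```text
clock: 17.15
eef_pos: [0.4563, -0.2301, 0.0728]
tool_rot: [0.581, 0.814, 0.0, 0.0]
ft_force: [-3.1, 1.1, 5.3]
grip_width: 0.0339
```

send_rows:
  moves:
    - [0, 0, -0.0005, 0]
    - [0, 0, 0, 0]
    - [0, 0, 0, 0]
    - [0, 0, 0, 0]
    - [0, 0, 0, 0]
    - [0, 0, 0, 0]
    - [0, 0, 0, 0]
    - [0, 0, 0, 0]
    - [0, 0, 0, 0]
    - [0, 0, 0, 0]
  claw: 0.6

```text
clock: 18.15
eef_pos: [0.4563, -0.23, 0.0723]
tool_rot: [0.581, 0.814, 0.0, -0.0]
ft_force: [0.6, -0.0, 0.2]
grip_width: 0.0681
```

send_rows:
  moves:
    - [0, 0, -0.015, 0]
    - [0, 0, -0.03, 0]
    - [0, 0, -0.04, 0]
    - [0, 0, -0.04, 0]
    - [0, 0, 0, 0]
    - [0, 0, 0, 0]
    - [0, 0, 0, 0]
    - [0, 0, 0, 0]

```text
clock: 18.95
eef_pos: [0.4552, -0.2295, 0.1957]
tool_rot: [0.581, 0.814, -0.0, -0.002]
ft_force: [-0.7, -0.4, 0.2]
grip_width: 0.0682
```

```bash
python3 st.py
python3 - <<'E'
from h import *
P,D,K,T=grab("wrist","w7")
C=cloud(K,T,D)
m=(abs(C[...,2]-.112)<.004).astype(np.uint8)
q=C[m>0];
nn,L,st,ce=cv2.connectedComponentsWithStats(m)
for j in range(1,nn):
    if st[j,4]>300: q=C[L==j];print("collar top?",st[j],q.mean(0),cv2.minAreaRect(q[:,:2].astype(np.float32)))
m=(abs(C[...,2]-.069)<.005).astype(np.uint8)
nn,L,st,ce=cv2.connectedComponentsWithStats(m)
for j in range(1,nn):
    if st[j,4]>1000:
        q=C[L==j];A=np.c_[q[:,:2]-q[:,:2].mean(0),np.ones(len(q))];print("plate",st[j],np.linalg.lstsq(A,q[:,2],rcond=None)[0],np.median(q[:,2]))
P,D,K,T=grab("side","s7")
cv2.imwrite("pics/s7b.png",cv2.resize(P[200:380,270:430],None,fx=3.3,fy=3.3,interpolation=cv2.INTER_CUBIC))
E
```

```text
t 18.95 pos [ 0.4552 -0.2295  0.1957] yaw 18.91 zax [-0.003   0.0015 -1.    ] F [-0.66 -0.37  0.16] M [-0.021  0.027  0.015] q [-0.47  0.28 -0.04  1.26 -0.    0.77] g 0.06817735580899209
need tool xy [-0.0015  0.0015]
collar top? [ 262  192   48   47 1833] [ 0.45425271 -0.22907544  0.1113884 ] ((0.45431235432624817, -0.22955502569675446), (0.03380671888589859, 0.03418393060564995), 19.670263290405273)
plate [  209   122   155   151 15598] [-0.00064182  0.0001477   0.06816676] 0.06818040476729118
```

View pics/w7.png

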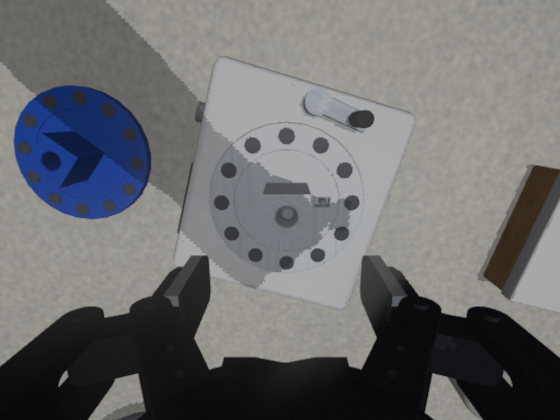

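View pics/s7b.png

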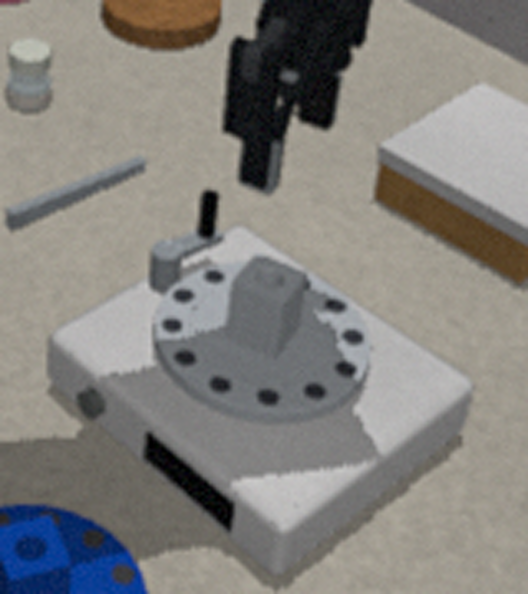

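```bash
python3 - <<'E'
from h import *
for n in ["w7","w1"]:
    z=np.load(f"pics/{n}.npz");P,D,K,T=[z[k] for k in "PDKT"];C=cloud(K,T,D)
    near=(abs(C[...,0]-.48)<.05)&(abs(C[...,1]+.145)<.04)
    m=near&(abs(C[...,2]-.110)<.004);q=C[m];print(n,"knob top",len(q),q.mean(0) if len(q) else 0, cv2.minEnclosingCircle(q[:,:2].astype(np.float32)))
    m=near&(abs(C[...,2]-.0765)<.003);q=C[m];print("arm",len(q),q.mean(0),q.min(0),q.max(0),cv2.minAreaRect(q[:,:2].astype(np.float32)))
z=np.load("pics/w7.npz");P=z["P"]
cv2.imwrite("pics/w7c.png",cv2.resize(P[75:145,290:390],None,fx=8,fy=8,interpolation=cv2.INTER_NEAREST))
E
python3 st.py
```

```text
w7 knob top 261 [ 0.48207355 -0.14844697  0.10938987] ((0.48263001441955566, -0.14925846457481384), 0.0058134086430072784)
arm 1119 [ 0.46008422 -0.14677352  0.07749726] [ 0.44063603 -0.15586838  0.07382628] [ 0.49191189 -0.13567652  0.07949329] ((0.46630150079727173, -0.1457427442073822), (0.01990051008760929, 0.05133553966879845), 89.55482482910156)
w1 knob top 86 [ 0.48216126 -0.15231661  0.10911153] ((0.48230743408203125, -0.15074487030506134), 0.0054681263864040375)
arm 1055 [ 0.46325288 -0.14836188  0.07735057] [ 0.44084442 -0.15599783  0.07353042] [ 0.49235982 -0.14064406  0.07947749] ((0.4665881395339966, -0.14823491871356964), (0.01527456846088171, 0.05152517557144165), 89.69194793701172)
t 19.05 pos [ 0.4555 -0.2297  0.1959] yaw 18.91 zax [-0.0026  0.0013 -1.    ] F [-0.46  0.57 -0.38] M [ 0.006 -0.002 -0.032] q [-0.47  0.28 -0.03  1.26 -0.    0.77] g 0.06831807962811848
need tool xy [-0.0013  0.0013]
```

View pics/w7c.png

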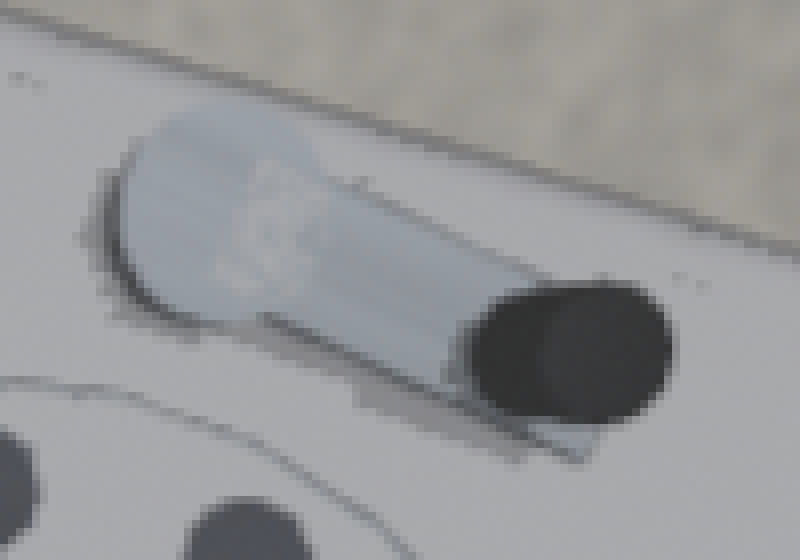

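send_rows:
  moves:
    - [0, 0, 0, -0.9]
    - [0, 0, 0, -0.95]
    - [0, 0, 0, -0.95]
    - [0, 0, 0, -0.95]
    - [0, 0, 0, -0.95]
    - [0, 0, 0, -0.95]
    - [0, 0, 0, -0.95]
    - [0, 0, 0, -0.95]
    - [0, 0, 0, -0.95]
    - [0, 0, 0, -0.95]
    - [0, 0, 0, -0.95]
    - [0, 0, 0, -0.96]
    - [0, 0, 0, 0]
    - [0, 0, 0, 0]
    - [0, 0, 0, 0]
  claw: -0.4

```text
clock: 20.55
eef_pos: [0.4561, -0.23, 0.197]
tool_rot: [0.053, 0.999, 0.0, -0.0]
ft_force: [0.6, -0.2, 0.5]
grip_width: 0.0255
```

```bash
sed -i 's/\.4566,-\.2302/.4826,-.1490/' st.py; python3 st.py
```

```text
t 20.55 pos [ 0.4561 -0.23    0.197 ] yaw 83.92 zax [-6.e-04  3.e-04 -1.e+00] F [ 0.59 -0.15  0.46] M [-0.008 -0.033 -0.048] q [-0.47  0.28 -0.03  1.26  0.   -0.36] g 0.025497647903746996
need tool xy [-0.0179  0.0833]
```

send_rows:
  moves:
    - [-0.009, 0.042, 0, 0]
    - [-0.009, 0.041, 0, 0]
    - [0, 0, 0.03, 0]
    - [0, 0, 0.03, 0]
    - [0, 0, 0, 0]
    - [0, 0, 0, 0]
    - [0, 0, 0, 0]
    - [0, 0, 0, 0]
    - [0, 0, 0, 0]
    - [0, 0, 0, 0]

```text
clock: 21.55
eef_pos: [0.4832, -0.1497, 0.1381]
tool_rot: [0.053, 0.999, -0.0, 0.001]
ft_force: [0.9, -0.4, 1.4]
grip_width: 0.0257
```

```bash
python3 st.py; python3 -c "
from h import *
grab('wrist','w8')
P,D,K,T=grab('side','s8');cv2.imwrite('pics/s8b.png',cv2.resize(P[200:340,270:430],None,fx=4,fy=4,interpolation=cv2.INTER_CUBIC))"
```

```text
t 21.55 pos [ 0.4832 -0.1497  0.1381] yaw 83.97 zax [ 1.4e-03 -4.0e-04 -1.0e+00] F [ 0.87 -0.35  1.43] M [-0.024 -0.055 -0.025] q [-0.3   0.31 -0.15  1.11  0.   -0.2 ] g 0.025723807337932135
need tool xy [0.0009 0.0007]
```

View pics/w8.png

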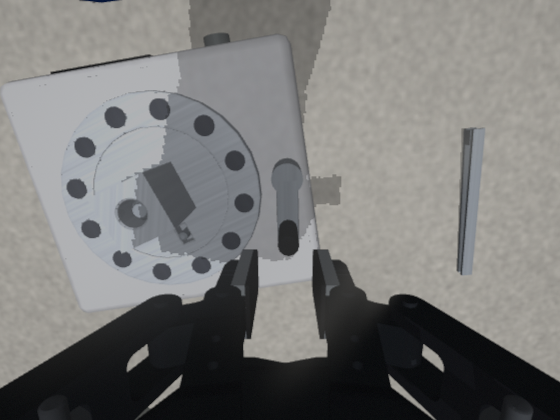

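View pics/s8b.png

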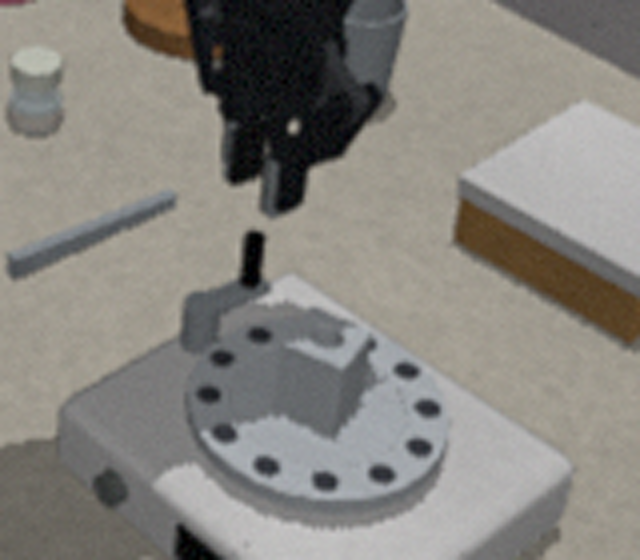

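send_rows:
  moves:
    - [0.0008, 0, 0.02, 0]
    - [0, 0, 0.015, 0]
    - [0, 0, 0.01, 0]
    - [0, 0, 0.004, 0]
    - [0, 0, 0, 0]
    - [0, 0, 0, 0]
    - [0, 0, 0, 0]
    - [0, 0, 0, 0]
    - [0, 0, 0, 0]

```text
clock: 22.55
eef_pos: [0.4823, -0.1494, 0.0887]
tool_rot: [0.052, 0.999, -0.0, 0.0]
ft_force: [-1.1, 0.2, 1.0]
grip_width: 0.0256
```

```bash
python3 st.py; python3 -c "
from h import *
grab('wrist','w9')"
```

```text
t 22.55 pos [ 0.4823 -0.1494  0.0887] yaw 84.0 zax [ 8.e-04 -2.e-04 -1.e+00] F [-1.09  0.22  0.97] M [ 0.002 -0.015  0.047] q [-0.3   0.36 -0.22  0.99  0.   -0.2 ] g 0.025553870542974286
need tool xy [-0.0002  0.0004]
```

View pics/w9.png

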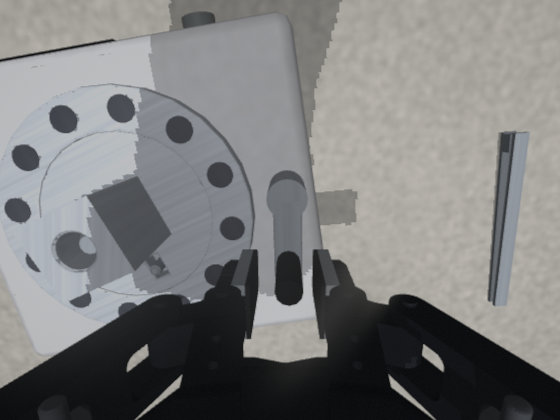

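send_rows:
  moves:
    - [0, -0.003, 0, 0]
    - [0, -0.003, 0, 0]
    - [0.0002, -0.0032, 0, 1]
    - [0.0002, -0.0032, 0, 1]
    - [0.0001, -0.0032, 0, 1]
    - [0.0002, -0.0032, 0, 1]
    - [0.0002, -0.0032, 0, 1]
    - [0.0001, -0.0032, 0, 1]
    - [0.0002, -0.0032, 0, 1]
    - [0, 0, 0, 0]
    - [0, 0, 0, 0]

```text
clock: 23.7
eef_pos: [0.4717, -0.1753, 0.0883]
tool_rot: [0.391, 0.92, -0.0, 0.0]
ft_force: [-0.2, -0.4, -0.4]
grip_width: 0.0255
```

```bash
python3 st.py; python3 -c "
from h import *
grab('wrist','w10')"
```

```text
t 23.7 pos [ 0.4717 -0.1753  0.0883] yaw 43.98 zax [ 0.e+00 -4.e-04 -1.e+00] F [-0.22 -0.37 -0.41] M [-0.024  0.02  -0.035] q [-0.36  0.36 -0.23  0.99 -0.    0.45] g 0.025457584350604485
need tool xy [0.0114 0.0261]
```

View pics/w10.png

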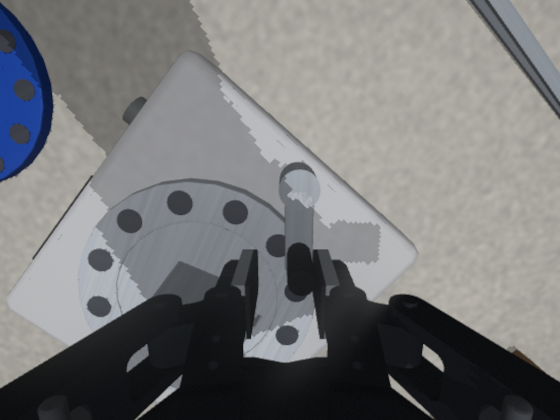

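send_rows:
  moves:
    - [0.0002, -0.0032, 0, 1]
    - [0.0002, -0.0032, 0, 1]
    - [0.0001, -0.0032, 0, 1]
    - [0.0002, -0.0032, 0, 1]
    - [0.0002, -0.0032, 0, 1]
    - [0.0001, -0.0032, 0, 1]
    - [0, 0, 0, 0]
    - [0, 0, 0, 0]

```text
clock: 24.55
eef_pos: [0.4549, -0.1836, 0.0884]
tool_rot: [0.645, 0.764, -0.0, 0.0]
ft_force: [-0.6, -0.5, 0.2]
grip_width: 0.0256
```

```bash
python3 st.py; python3 -c "
from h import *
grab('wrist','w11')"
```

```text
t 24.55 pos [ 0.4549 -0.1836  0.0884] yaw 9.66 zax [ 2.e-04 -4.e-04 -1.e+00] F [-0.64 -0.48  0.24] M [ 0.022 -0.019 -0.019] q [-0.38  0.33 -0.26  0.97 -0.    1.02] g 0.02564618286666889
need tool xy [0.0295 0.0331]
```

View pics/w11.png

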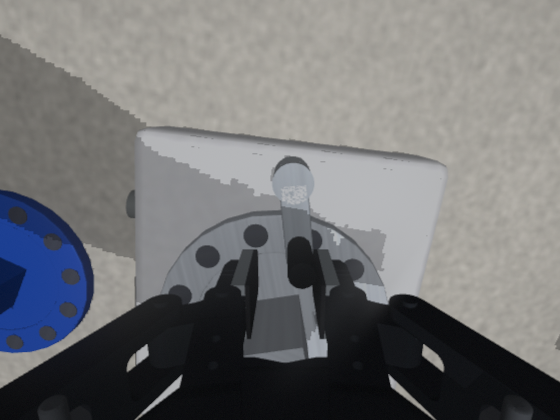

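send_rows:
  moves:
    - [0.0005, -0.003, 0, 0.5]
    - [0.0005, -0.003, 0, 0.5]
    - [0, -0.002, 0, 0]
    - [0, 0, 0, 0]
    - [0, 0, 0, 0]

```text
clock: 25.1
eef_pos: [0.4474, -0.1839, 0.0886]
tool_rot: [0.683, 0.73, 0.0, 0.001]
ft_force: [1.8, -1.7, 0.5]
grip_width: 0.0256
```

```bash
python3 st.py; python3 -c "
from h import *
grab('wrist','w12')"
```

```text
t 25.1 pos [ 0.4474 -0.1839  0.0886] yaw 3.84 zax [ 1.4e-03 -9.0e-04 -1.0e+00] F [ 1.83 -1.7   0.54] M [-0.361 -0.488 -0.013] q [-0.39  0.32 -0.28  0.97 -0.    1.11] g 0.025607084475927733
need tool xy [0.0326 0.0374]
```

View pics/w12.png

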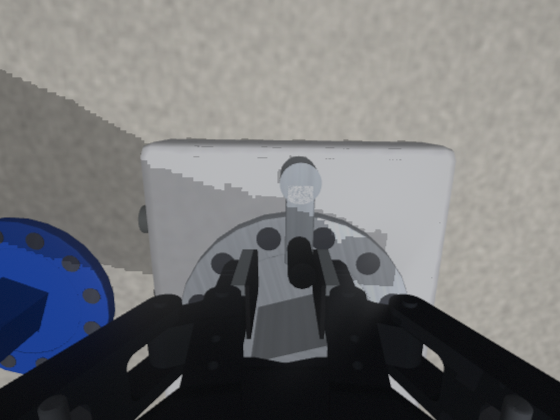

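send_rows:
  moves:
    - [0, -0.001, 0, 0]
    - [0, 0, 0, 0]
    - [0, 0, 0, 0]

```text
clock: 25.45
eef_pos: [0.4472, -0.1839, 0.0887]
tool_rot: [0.683, 0.73, 0.001, 0.001]
ft_force: [5.5, -1.7, -2.3]
grip_width: 0.0256
```

send_rows:
  moves:
    - [0, -0.001, 0, 0]
    - [0, 0, 0, 0]
    - [0, 0, 0, 0]

```text
clock: 25.75
eef_pos: [0.4471, -0.1839, 0.0888]
tool_rot: [0.683, 0.73, 0.001, 0.002]
ft_force: [7.2, -1.9, -4.1]
grip_width: 0.0258
```

send_rows:
  moves:
    - [0, 0.004, 0, 0]
    - [0, 0.0045, 0, 0]
    - [0, 0, 0, 0]
    - [0, 0, 0, 0]
    - [0, 0, 0, 0]
    - [0, 0, 0, 0]

```text
clock: 26.35
eef_pos: [0.4528, -0.1829, 0.0882]
tool_rot: [0.683, 0.73, -0.0, -0.0]
ft_force: [0.5, 0.2, 0.8]
grip_width: 0.0256
```

```bash
python3 st.py; python3 -c "
from h import *
grab('wrist','w13')"
```

```text
t 26.35 pos [ 0.4528 -0.1829  0.0882] yaw 3.78 zax [-6.e-04  2.e-04 -1.e+00] F [0.52 0.23 0.85] M [ 0.037  0.024 -0.011] q [-0.38  0.33 -0.27  0.97 -0.    1.12] g 0.02561680647747141
need tool xy [0.0319 0.0321]
```

View pics/w13.png

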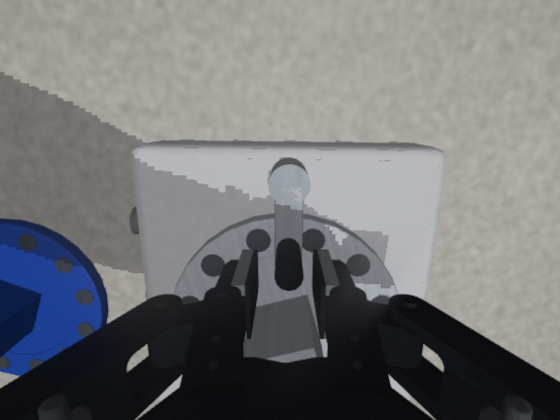

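Knob is free and centred between the fingers, near (288,265). Lift straight up, then back off for a check.

send_rows:
  moves:
    - [0, 0, -0.01, 0]
    - [0, 0, -0.03, 0]
    - [0, 0, -0.04, 0]
    - [0, 0, -0.04, 0]
    - [-0.04, 0, 0, 0]
    - [-0.04, 0, 0, 0]
    - [-0.03, 0, 0, 0]
    - [0, 0, 0, 0]
    - [0, 0, 0, 0]
    - [0, 0, 0, 0]
    - [0, 0, 0, 0]
    - [0, 0, 0, 0]

```text
clock: 27.6
eef_pos: [0.4605, -0.2918, 0.2085]
tool_rot: [0.683, 0.731, 0.0, -0.0]
ft_force: [0.8, 0.3, 1.0]
grip_width: 0.0256
```

```bash
python3 st.py
python3 - <<'E'
from h import *
P,D,K,T=grab('wrist','w14');C=cloud(K,T,D)
near=(abs(C[...,0]-.455)<.06)&(C[...,1]>-.23)&(C[...,1]<-.12)
m=near&(abs(C[...,2]-.110)<.003)&(C[...,1]>-.2);q=C[m];k=cv2.minEnclosingCircle(q[:,:2].astype(np.float32));print("knob",len(q),k)
d=np.array(k[0])-[.4511,-.1457];print("arm dir deg",np.degrees(np.arctan2(d[1],d[0])),np.hypot(*d))
m=abs(C[...,2]-.112)<.003;nn,L,st,ce=cv2.connectedComponentsWithStats(m.astype(np.uint8))
for j in range(1,nn):
    if st[j,4]>500:q=C[L==j];print("collar",q.mean(0),cv2.minAreaRect(q[:,:2].astype(np.float32)))
m=abs(C[...,2]-.068)<.003;q=C[m];A=np.c_[q[:,:2]-q[:,:2].mean(0),np.ones(len(q))];print("plate",len(q),np.linalg.lstsq(A,q[:,2],rcond=None)[0])
grab('side','s14'); grab('scene','c14')
E
```

```text
t 27.6 pos [ 0.4605 -0.2918  0.2085] yaw 3.86 zax [ 1.e-04  1.e-04 -1.e+00] F [0.79 0.32 0.99] M [ 0.004 -0.033 -0.017] q [-0.56  0.34  0.08  1.31  0.    0.94] g 0.025582102428856494
need tool xy [0.141  0.0317]
knob 268 ((0.4525165855884552, -0.17806628346443176), 0.005816641263663769)
arm dir deg -87.49391648469059 0.03239726871249131
collar [ 0.45440743 -0.22931969  0.11149667] ((0.4544561207294464, -0.22971168160438538), (0.03415892273187637, 0.03393243998289108), 18.915529251098633)
plate 17246 [-0.00036521  0.00037748  0.06812401]
```

View pics/w14.png

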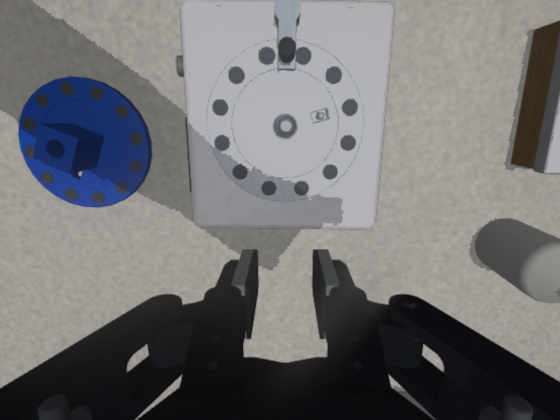

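View pics/s14.png

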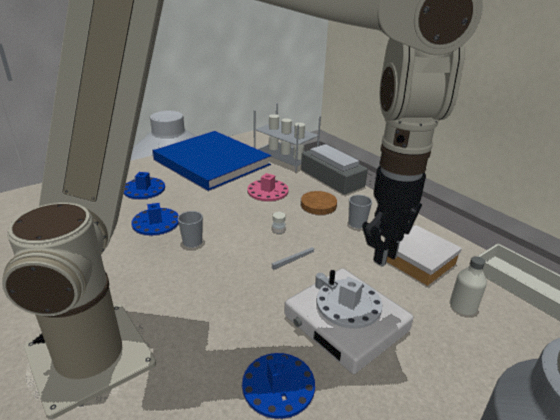

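The wrist view shows the shaft in the bore at (285,126), the pin in the slot at (320,116), and the catch arm over the rim with its knob at (287,48). In the side view the bystanders are where they started.

```bash
python3 -c "
from h import *
print(order.job_done())"
```

```text
the job is handed in; nothing more can be done
None
```

The carousel plate is seated on the drive, the hold-down catch is swung over its rim to the stop, and the job is handed in (no verdict was reported). It took about 28 s of the 72 s.

- **Plate:** I gripped it by the collar and turned it so its slot matched the pin, which I measured at about 18.9° from world +x. It dropped over shaft and pin on the first try, with no searching turns. The net upward push when it landed was about 9 N.
- **Catch:** I pushed the knob round with partly open fingers until the force rose to about 7 N at the stop, then backed off and lifted clear.

Last checks:
- **Height and tilt:** the plate's top is at 68.1 mm, where 68 mm is expected, and its tilt is under 0.001 rad.
- **Centring:** the collar is about 1 mm from the measured shaft axis, within the calibration error.
- **Pin and catch:** the pin shows in the slot. The catch arm points at −87.5°, with the shaft direction at about −87°.
- **Bystanders and gripper:** all seven looked unmoved, though I compared them only by eye. The gripper touches nothing.

No check failed or disagreed.

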